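Shut one air valve on the packing-bench manifold and bleed its line

ROBOT

A 6-joint arm with a two-finger parallel gripper is mounted at the origin on the work surface; the furniture and walls round the work are solid. World frame = base frame: x ahead of the robot, y to its left, z up, the work surface at z = 0. Lengths are in mm, angles in degrees, forces in N, time in s.
With the tool pointing down it reaches from about 300 to 850 mm from the base axis. Payload 4.2 kg.
Tool frame: the origin (TCP) lies at the very end of the fingers, on their centre line; the grasp point (between the pads) lies 19 mm behind it (env.grasp_offset is the distance from the TCP to the grasp point, in mm); z points along the fingers, y is the line along which they close (so a half turn about z gives the same grasp; the last joint's range is limited). The gripper opens to 91 mm and grips with 3 to 60 N. Pads are 32 mm wide; open, the fingers measure 118 mm over their backs; the gripper's body (76 mm by 178 mm) begins 60 mm behind the grasp point.
Start: joints at [-71.734, 18.312, 89.639, -0, 72.044, -1.146], TCP at [191.108, -542.329, 213.976] pointing down, gripper open.
Joint ranges: [-177.97, 177.97], [-48.28, 115.42], [12.27, 149.76], [-77.06, 257.06], [2.81, 150.46], [-146.56, 146.56]. Speed limits (degrees/s): [147.25, 147.25, 180, 180, 180, 180].

INTERFACE

Orientations are given as [roll, pitch, yaw] about the fixed x, y, z axes, in that order (R = Rz(yaw) Ry(pitch) Rx(roll)).
In Python, from workcell import env, eyes gives the robot as it stands.
- The arm moves only by the tool send_rows, never from a script. Its arguments are lists of equal length, an entry for each row: "grip": the opening, from -1 (shut) to 1 (fully open), so that 0 is half open; "xyz": the shift along the world's x, y, z in m, a list of three; "yaw": the turn about the world's z in degrees. A call has 1 to 8 rows; each row is the pose to reach, as a shift and turn from the pose commanded when the call began; what a row does not reach only later rows make up. A row lasts 1/12 s, in which the tool goes at most 41.7 mm and 7.16 degrees, less where a joint would pass 70% of its speed; a pose out of reach is approached as far as the arm can. A call with a gripper value outside its range is refused whole. The fingers move at their own pace and stop on an object; "grip_force" is the grip in N (left out, the last holds). Time passes only in rows, so rows that repeat a pose let the fingers close. It gives the time, the measured TCP pose, the force, the opening and the grip force at its end, in the units of the state.
- env.state(): the state, without advancing time (a new reading comes with each control period).
- eyes.grab_frame(name): name is "scene" or "side" or "wrist"; returns a dict with "frame" (384x512x3 uint8, red, green, blue), "fx", "fy", "cx", "cy" (pixels), "pose" (4x4, takes a point from camera to world coordinates). Camera axes: x right, y down, z forward; pixel columns grow to the right and rows downward; lengths in mm; the calibration is good to about 2 mm. A picture is of the moment at which its call begins. There is no depth.
- env.job_done(): hands the job in; it is judged then, once.
The state is a dict: "time_s": time; "qpos": joint angles; "qvel": joint speeds; "effort": joint torques, N m; "ee_pos": TCP position; "ee_rot": TCP orientation; "force": force on the tool from outside, world axes, zero at the start; "torque": the same for the moment, N m; "gripper_width": finger opening in mm; "gripper_force": force on a finger pad.
Only numpy, scipy, OpenCV 4.12 (cv2) and the standard library are available. Lean on these libraries where they do the work, as an engineer would, in place of code of your own. Each camera call takes 0.05 s, during which the arm holds its last target. There are 200 camera calls.

TASK

Shut off the air line with the bar-shaped knob on the manifold: turn that knob clockwise until you feel it seat firmly, without forcing it and crushing the rubber seat, and leave it shut. Then bleed the line by pressing the button in front of that same knob all the way down and letting it come up again. Do not touch the round knobs beside it, press any other button or disturb the things lying around.

Things in the scene. Friction and masses are not known exactly. Their poses are not given: they have to be found in the camera images.
- bar_grip (a point): the knob to turn, the only bar-shaped one: black upright bar 42 mm long, 12 mm thick, 27 mm high on a 33 mm round skirt, top 92 mm above the bench. Point on the turning axis, 11 mm below the bar's top, 16 mm above its lower edge. z: turning axis, up; x along the bar; y across its thickness. Clockwise from above closes; needs 0.15 N m to turn
- valve_a: aluminium valve under the bar knob, 58 mm wide, fixed; origin under its centre, x to the back, y along the row. From the start, the bar knob meets its seat after 0.4 to 1.3 rad of clockwise turn; at which angle of the bar on the valve differs by up to 0.9 rad from start to start and cannot be seen: it must be felt
- seat_a (a joint): squeeze of that valve's rubber seat (rad of knob turn past contact); about 0 to 0.03 while open. Past contact the knob's torque rises by 1.5 N m per rad above its free-turning value (0.12 N m of friction comes and goes when stopped). Firm: 0.12 rad (a rise of 0.15 N m) or more; crushed beyond 0.36 rad (0.5 N m). Let go, it springs back with the knob to about 0.08 rad and friction holds it
- bleed_a_top (a point): centre of the top of the bar-knob valve's bleed button: round, grey, 16 mm across, on the valve's lower front nose, 68 mm in front of the knob's axis, top about 56 mm above the bench; z up, x towards the knob's axis. Pressed straight down
- bleed_a (a joint): how far that bleed button is pressed (m): 0 up, 0.006 fully down; spring, 1.5 N to start and 5 N fully down
- manifold: air manifold's foot plate 150 (x) x 360 (y) x 12 mm, fixed; origin under its centre, x to the back. On it four alike valves in any order at y = -105, -35, 35, 105 mm, knob axis at x = +12 mm, bleed button at x = -56 mm; at its +y end an inlet block with a gauge, 73 mm high, at the other a plain block
- round_b: round ribbed black knob of a neighbouring valve, 33 mm across, 34 mm high, turning axis 70 mm from the next knob's; origin on its axis at its underside, 34 mm below its top (same heights as the bar knob)
- bleed_b (a joint): how far the bleed button in front of round knob b is pressed (m): 0 up, 0.006 fully down
- round_c: round ribbed black knob of a neighbouring valve, 33 mm across, 34 mm high, turning axis 70 mm from the next knob's; origin on its axis at its underside, 34 mm below its top (same heights as the bar knob)
- bleed_c (a joint): how far the bleed button in front of round knob c is pressed (m): 0 up, 0.006 fully down
- round_d: round ribbed black knob of a neighbouring valve, 33 mm across, 34 mm high, turning axis 70 mm from the next knob's; origin on its axis at its underside, 34 mm below its top (same heights as the bar knob)
- bleed_d (a joint): how far the bleed button in front of round knob d is pressed (m): 0 up, 0.006 fully down
- marker: felt marker lying before the manifold, 135 mm long, 20 mm high; a bystander, origin at the centre of its underside
- tub: screw-lid tub 66 mm across, 70 mm high, at the manifold's -y end; a bystander, origin at the centre of its underside
- box_red: small red carton 51x75x29 mm behind the manifold; a bystander, origin at the centre of its underside
- stapler: desk stapler 135 mm long, 50 mm high; a bystander, origin at the centre of its underside
- calculator: desk calculator 125x80x18 mm; a bystander, origin at the centre of its underside

How it is judged:
By the outcome, as a careful person would: the job done as asked, in the order asked, and still so for the second after the job is handed in, with the robot touching nothing.
It also fails if it takes over 67 s, if anything falls off the work surface, if the arm or the gripper's body presses on something with over 40 N, if the wrist force passes 120 N, or if a joint passes its speed limit or range.

## Working session

There is one attempt and no reset: what is moved stays moved. The work goes in short steps, Python scripts to look and compute and a tool call to move; the robot and the scene stay as the last step left them, time stands still between calls to the robot, and variables do not carry over. Pictures are saved under pics/ and viewed, at most 10 in all, crops included, and the job is handed in when it is done.

Besides the shell and the picture viewer there is one more tool, called after ">>>" as name([rows], argument=value, ...), one row to a line, values as JSON. send_rows: Moves the arm, as the interface text tells. Its arguments: {"type":"object","properties":{"grip":{"type":"array"},"xyz":{"type":"array"},"yaw":{"type":"array"},"grip_force":{"type":"number"}},"required":["grip","xyz","yaw"]}

```bash
mkdir -p pics; ls; cat > h.py <<'E'
from workcell import env, eyes
import cv2, numpy as np
def shot(n,f):
    d=eyes.grab_frame(n); cv2.imwrite('pics/'+f,d['frame'][:,:,::-1]); np.savez('pics/'+f+'.npz',**{k:d[k] for k in d}); return d
def px2w(d,u,v,z):
    T=np.array(d['pose']); r=T[:3,:3]@np.array([(u-d['cx'])/d['fx'],(v-d['cy'])/d['fy'],1]); o=T[:3,3]
    return o+r*(z-o[2])/r[2]
def w2px(d,p):
    T=np.array(d['pose']); c=T[:3,:3].T@(np.array(p)-T[:3,3]); return d['fx']*c[0]/c[2]+d['cx'],d['fy']*c[1]/c[2]+d['cy']
E
python3 - <<'E'
from h import *
a=shot('scene','a.png');b=shot('side','b.png')
for d in (a,b): print(np.round(d['pose'],3),d['fx'],d['cx'],d['cy'])
print(env.state())
cv2.imwrite('pics/ab.png',cv2.resize(np.vstack([a['frame'],b['frame']])[:,:,::-1],None,fx=.78,fy=.78))
E
```

```text
pics
[[-7.010000e-01 -5.550000e-01  4.480000e-01 -1.071010e+02]
 [-7.130000e-01  5.550000e-01 -4.270000e-01  5.884370e+02]
 [-1.200000e-02 -6.190000e-01 -7.850000e-01  1.203379e+03]
 [ 0.000000e+00  0.000000e+00  0.000000e+00  1.000000e+00]] 475.36718179688586 255.34992105454776 189.18980229491942
[[ 9.480000e-01 -1.050000e-01  3.010000e-01  1.512130e+02]
 [-3.180000e-01 -3.260000e-01  8.900000e-01 -1.227391e+03]
 [ 4.000000e-03 -9.390000e-01 -3.430000e-01  5.615800e+02]
 [ 0.000000e+00  0.000000e+00  0.000000e+00  1.000000e+00]] 426.37521527755393 260.8374135508795 185.11411558911283
{'time_s': 0.1, 'qpos': array([-7.17339602e+01,  1.83495388e+01,  8.96988591e+01,  1.30812952e-03,
        7.20451397e+01, -1.14674630e+00]), 'qvel': array([ 0.01919073, -0.05679191, -0.17947976, -0.04618572, -0.04121736,
        0.04042475]), 'effort': array([ 2.26577195e-04, -4.13332665e+01, -2.32510668e+01,  7.27899279e-02,
        4.21944063e-02, -5.63641072e-05]), 'ee_pos': array([ 190.97166633, -541.8810244 ,  213.19249196]), 'ee_rot': array([-1.79906506e+02, -3.11549733e-03,  1.94123793e+01]), 'force': array([ 0.11423212,  0.54419764, -0.42382459]), 'torque': array([0.03623336, 0.0464453 , 0.01039084]), 'gripper_force': 0.0, 'gripper_width': 91.17741664252785}
```

View pics/a.png

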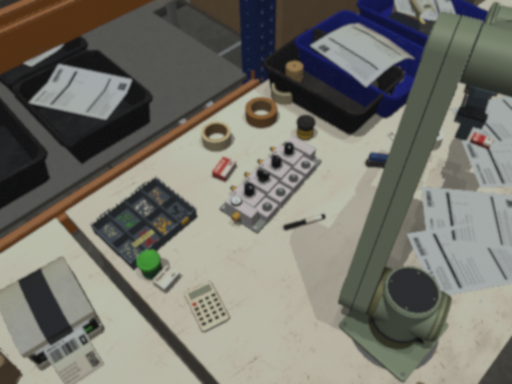

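```bash
python3 - <<'E'
from h import *
a=np.load('pics/a.png.npz')
c=a['frame'][110:240,190:350,::-1]; cv2.imwrite('pics/c.png',cv2.resize(c,None,fx=5,fy=4.6*5/4.6 if 0 else 4.6,interpolation=cv2.INTER_CUBIC))
for p in [(250,188,92),(263,173,92),(276,160,92),(289,147,92),(236,216,73),(306,122,70)]: print(p,np.round(px2w(a,*p)))
E
```

```text
(250, 188, 92) [542.  -9.  92.]
(263, 173, 92) [556. -78.  92.]
(276, 160, 92) [ 565. -144.   92.]
(289, 147, 92) [ 574. -213.   92.]
(236, 216, 73) [507.  82.  73.]
(306, 122, 70) [ 626. -356.   70.]
```

View pics/c.png

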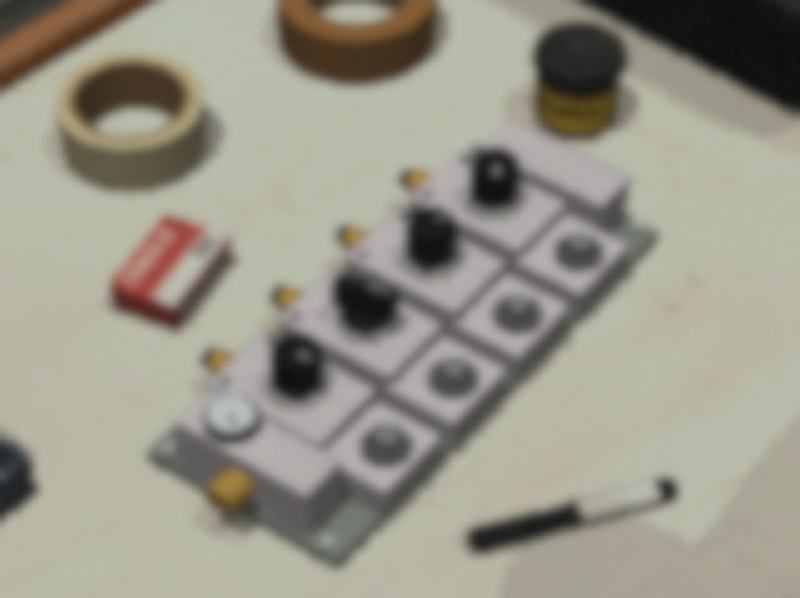

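>>> send_rows([
  [0.02,0.03,0.01],
  [0.045,0.06,0.03],
  [0.07,0.09,0.05],
  [0.095,0.12,0.06],
  [0.12,0.15,0.06],
  [0.145,0.18,0.06],
  [0.17,0.21,0.06],
  [0.195,0.24,0.06],
], grip=[1,1,1,1,1,1,1,1], yaw=[5,10,15,20,25,30,35,40])

```text
time_s: 0.77
ee_pos: [386.8, -300.5, 273.9]
ee_rot: [-180.0, -0.0, 59.7]
force: [1.0, -0.0, -0.7]
gripper_width: 91.2
gripper_force: 0.0
```

>>> send_rows([
  [0.02,0.03,0],
  [0.04,0.06,0],
  [0.06,0.09,0],
  [0.08,0.12,0],
  [0.1,0.15,0],
  [0.12,0.18,0],
  [0.13,0.21,0],
  [0.14,0.225,0],
], grip=[1,1,1,1,1,1,1,1], yaw=[5,10,15,20,25,30,32,32])

```text
time_s: 1.43
ee_pos: [526.5, -74.0, 273.4]
ee_rot: [-179.9, -0.1, 91.6]
force: [0.5, 0.6, 0.3]
gripper_width: 91.6
gripper_force: 0.0
```

```bash
python3 - <<'E'
from h import *
d=shot('wrist','w1.png'); s=env.state()
print(np.round(d['pose'],3),d['fx'],s['time_s'],s['ee_pos'],s['ee_rot'],s['qpos'],s['torque'])
E
```

```text
[[ 1.00000e+00  3.00000e-02  8.00000e-03  5.24200e+02]
 [ 3.10000e-02 -9.57000e-01 -2.90000e-01  8.63000e+00]
 [-1.00000e-03  2.90000e-01 -9.57000e-01  4.44924e+02]
 [ 0.00000e+00  0.00000e+00  0.00000e+00  1.00000e+00]] 313.8223512122421 1.4833 [528.17498729 -72.66480773 273.27906794] [ 1.79957561e+02 -1.76159138e-01  9.16422314e+01] [ -9.18335555  12.65047262  88.98637419   0.18479897  78.35461445
 -10.86281066] [ 0.07236668 -0.13260581 -0.02957017]
```

View pics/w1.png

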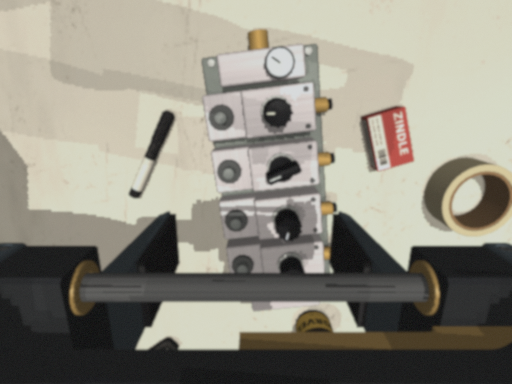

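```bash
python3 - <<'E'
from h import *
d=np.load('pics/w1.png.npz')
for p in [(284,170,92),(283,172,65),(229,171,56),(276,112,92),(221,116,56),(235,220,56)]: print(p,np.round(px2w(d,*p),1))
c=d['frame'][140:205,215:305,::-1]; cv2.imwrite('pics/w1c.png',cv2.resize(c,None,fx=8,fy=8,interpolation=cv2.INTER_CUBIC))
E
```

```text
(284, 170, 92) [561.1 -74.1  92. ]
(283, 172, 65) [562.8 -83.1  65. ]
(229, 171, 56) [495.  -86.1  56. ]
(276, 112, 92) [548.6  -9.4  92. ]
(221, 116, 56) [484.8 -18.   56. ]
(235, 220, 56) [ 503.5 -153.    56. ]
```

View pics/w1c.png

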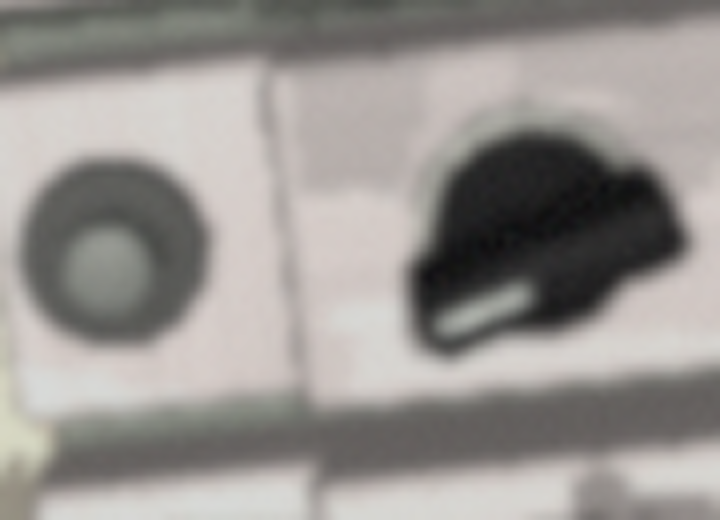

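```bash
python3 - <<'E'
from h import *
d=np.load('pics/w1.png.npz')
f=lambda u,v,z: px2w(d,215+u/8,140+v/8,z)
def seg(a,b,z=92):
    p,q=f(*a,z),f(*b,z); e=q-p; print(np.round((p+q)/2,1),np.linalg.norm(e).round(1),np.degrees(np.arctan2(e[1],e[0])).round(1))
seg((425,330),(675,212)); seg((450,350),(688,242)); seg((437,328),(535,290)); seg((412,268),(640,165),70)
print(f(115,250,54),f(108,270,56))
g=cv2.cvtColor(d['frame'],cv2.COLOR_RGB2GRAY)
E
```

```text
[561.  -78.8  92. ] 39.8 28.0
[564.  -82.4  92. ] 37.7 27.2
[552.1 -84.7  92. ] 15.2 23.8
[559.1 -75.8  70. ] 38.0 26.8
[495.32996976 -86.85743759  54.        ] [494.38850531 -89.68145865  56.        ]
```

>>> send_rows([
  [0.01,0,-0.01],
  [0.02,0,-0.02],
  [0.03,-0.001,-0.04],
  [0.035,-0.0015,-0.06],
  [0.035,-0.0015,-0.08],
  [0.035,-0.0015,-0.09],
  [0.035,-0.0015,-0.1],
  [0.035,-0.0015,-0.11],
], grip=[0,0,0,0,0,0,0,0], yaw=[7,14,21,28,35,42,49,56])

```text
time_s: 2.15
ee_pos: [560.5, -79.2, 162.8]
ee_rot: [-180.0, -0.1, 147.7]
force: [-0.3, 0.2, 0.2]
gripper_width: 45.6
gripper_force: 0.0
```

>>> send_rows([
  [0,0,-0.005],
  [0,0,-0.01],
  [0,0,-0.015],
  [0,0,-0.02],
  [0,0,-0.02],
  [0,0,-0.02],
  [0,0,-0.02],
  [0,0,-0.02],
], grip=[0,0,0,0,0,0,0,0], yaw=[7,14,21,28,35,42,49,56])

```text
time_s: 2.82
ee_pos: [560.6, -79.2, 143.5]
ee_rot: [180.0, -0.1, -156.3]
force: [1.1, -0.1, 0.0]
gripper_width: 45.6
gripper_force: 0.0
```

>>> send_rows([
  [0,0,0],
  [0,0,0],
  [0,0,0],
  [0,0,0],
], grip=[0,0,0,0], yaw=[3,3,3,3])

```text
time_s: 3.15
ee_pos: [560.9, -79.0, 143.8]
ee_rot: [180.0, -0.0, -153.7]
force: [-0.6, -0.1, 1.1]
gripper_width: 45.4
gripper_force: 0.0
```

```bash
python3 - <<'E'
from h import *
d=shot('wrist','w2.png'); s=env.state()
print(np.round(d['pose'],3),s['time_s'],s['ee_pos'],s['ee_rot'],s['qpos'],s['torque'],s['gripper_width'])
print(w2px(d,(561,-79,92)),w2px(d,(494.4,-89.7,56)))
c,sn=np.cos(np.radians(26.5)),np.sin(np.radians(26.5))
im=d['frame'][:,:,::-1].copy()
P=[w2px(d,(561+a*21*c-b*6*sn,-79+a*21*sn+b*6*c,92)) for a,b in((1,1),(1,-1),(-1,-1),(-1,1))]
cv2.polylines(im,[np.int32(P)],True,(0,0,255),1)
u,v=map(int,w2px(d,(561,-79,92)))
cv2.imwrite('pics/w2o.png',cv2.resize(im,(800,600)))
E
```

```text
[[-4.46000e-01  8.56000e-01  2.61000e-01  4.86588e+02]
 [ 8.95000e-01  4.26000e-01  1.30000e-01 -1.15729e+02]
 [ 0.00000e+00  2.91000e-01 -9.57000e-01  3.15190e+02]
 [ 0.00000e+00  0.00000e+00  0.00000e+00  1.00000e+00]] 3.2 [560.95146224 -78.97954656 143.83824712] [ 1.79985331e+02 -1.55629428e-02 -1.53659237e+02] [-9.17925764e+00  2.05948266e+01  9.68854657e+01  3.26533703e-03
  6.25408971e+01 -1.25521524e+02] [ 0.11965573 -0.09182427 -0.02835665] 45.49128609132854
(np.float64(253.38063857449814), np.float64(208.0788699950818)) (np.float64(278.28681657090476), np.float64(117.62028750745145))
```

View pics/w2o.png

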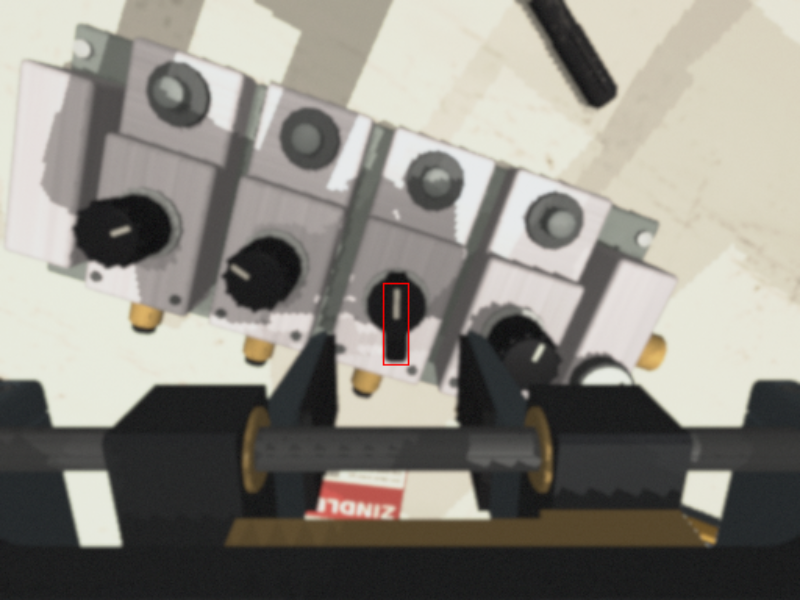

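>>> send_rows([
  [0,0,-0.015],
  [0,0,-0.03],
  [0,0,-0.045],
  [0,0,-0.06],
  [0,0,-0.07],
  [0,0,-0.076],
  [0,0,-0.076],
], grip=[0,0,0,0,0,0,0], yaw=[0,0,0,0,0,0,0])

```text
time_s: 3.78
ee_pos: [560.3, -78.7, 66.8]
ee_rot: [179.9, -0.1, -153.6]
force: [0.0, 0.9, -0.2]
gripper_width: 45.5
gripper_force: 0.0
```

```bash
python3 - <<'E'
from h import *
s=env.state()
print(s['time_s'],s['ee_pos'],s['ee_rot'],s['force'],s['torque'],s['effort'][5])
E
```

```text
3.7833 [560.34547476 -78.72257991  66.78012352] [ 1.79912816e+02 -1.14498366e-01 -1.53605273e+02] [ 0.04390981  0.94694446 -0.20515042] [ 0.16315685 -0.11986392 -0.01942136] 0.000985374572337605
```

>>> send_rows([
  [0,0,0],
  [0,0,0],
  [0,0,0],
  [0,0,0],
  [0,0,0],
  [0,0,0],
  [0,0,0],
  [0,0,0],
], grip=[-0.5,-1,-1,-1,-1,-1,-1,-1], yaw=[0,0,0,0,0,0,0,0], grip_force=35)

```text
time_s: 4.45
ee_pos: [561.5, -79.1, 68.4]
ee_rot: [-179.9, 0.0, -153.6]
force: [0.3, -2.2, 2.6]
gripper_width: 11.8
gripper_force: 35.0
```

```bash
cat > s.py <<'E'
from h import *
s=env.state(); np.set_printoptions(precision=3,suppress=True)
print(s['time_s'],s['ee_pos'],s['ee_rot'],s['force'],s['torque'],s['effort'][5],s['gripper_width'],s['gripper_force'])
E
python3 s.py
```

```text
4.45 [561.525 -79.13   68.432] [-179.949    0.044 -153.591] [ 0.297 -2.187  2.615] [-0.181 -0.152 -0.145] -0.10033991653472185 11.834337975016812 34.9595046043396
```

>>> send_rows([
  [0,0,0],
  [0,0,0],
  [0,0,0],
  [0,0,0],
  [0,0,0],
  [0,0,0],
  [0,0,0],
  [0,0,0],
], grip=[-1,-1,-1,-1,-1,-1,-1,-1], yaw=[-1,-3,-5,-7,-9,-11,-13,-15])

```text
time_s: 5.12
ee_pos: [561.6, -79.3, 68.4]
ee_rot: [-179.9, 0.1, -168.7]
force: [0.6, -2.2, 2.9]
gripper_width: 11.7
gripper_force: 35.0
```

```bash
python3 s.py
```

```text
5.1167 [561.605 -79.278  68.412] [-179.932    0.055 -168.671] [ 0.576 -2.231  2.858] [-0.331 -0.177  0.15 ] -0.1839004084467888 11.681625310019594 34.98953104019165
```

>>> send_rows([
  [0,0,0],
  [0,0,0],
  [0,0,0],
  [0,0,0],
], grip=[-1,-1,-1,-1], yaw=[-1,-2,-3,-4])

```text
time_s: 5.45
ee_pos: [561.6, -79.2, 68.4]
ee_rot: [-179.9, 0.1, -172.6]
force: [0.9, -3.1, 4.6]
gripper_width: 12.1
gripper_force: 35.0
```

```bash
python3 s.py
```

```text
5.45 [561.615 -79.245  68.413] [-179.946    0.066 -172.648] [ 0.901 -3.125  4.633] [-0.641 -0.213  0.153] -0.017724002245813608 12.148112720786896 34.991546273231506
```

>>> send_rows([
  [0,0,0],
  [0,0,0],
  [0,0,0],
  [0,0,0],
  [0,0,0],
  [0,0,0],
  [0,0,0],
], grip=[-1,-1,-1,-1,-1,-1,-1], yaw=[-1,-2,-3,-4,-5,-6,-7])

```text
time_s: 6.03
ee_pos: [561.6, -79.3, 68.4]
ee_rot: [-179.9, 0.1, -179.7]
force: [0.4, -3.9, 4.6]
gripper_width: 12.0
gripper_force: 35.0
```

```bash
python3 s.py
```

```text
6.0333 [561.615 -79.321  68.416] [-179.949    0.074 -179.657] [ 0.396 -3.913  4.566] [-0.736 -0.249  0.117] -0.014073373458813876 11.989373186627038 34.99221324920654
```

>>> send_rows([
  [0,0,0],
  [0,0,0],
  [0,0,0],
  [0,0,0],
  [0,0,0],
  [0,0,0],
  [0,0,0],
], grip=[-1,-1,-1,-1,-1,-1,-1], yaw=[-1,-2,-3,-4,-5,-6,-7])

```text
time_s: 6.62
ee_pos: [561.6, -79.4, 68.4]
ee_rot: [-179.9, 0.1, 173.3]
force: [-0.2, -3.2, 5.4]
gripper_width: 11.6
gripper_force: 35.0
```

```bash
python3 s.py
```

```text
6.6167 [561.608 -79.405  68.405] [-179.95     0.08   173.348] [-0.201 -3.222  5.354] [-0.762 -0.256  0.14 ] -0.013908409746363759 11.617044621171928 34.992395639419556
```

>>> send_rows([
  [0,0,0],
  [0,0,0],
  [0,0,0],
  [0,0,0],
  [0,0,0],
  [0,0,0],
  [0,0,0],
], grip=[-1,-1,-1,-1,-1,-1,-1], yaw=[-1,-2,-3,-4,-5,-6,-7])

```text
time_s: 7.2
ee_pos: [561.6, -79.5, 68.4]
ee_rot: [-179.9, 0.1, 166.4]
force: [1.0, -3.6, 4.9]
gripper_width: 11.9
gripper_force: 35.0
```

```bash
python3 s.py
```

```text
7.2 [561.642 -79.485  68.422] [-179.949    0.093  166.355] [ 0.987 -3.616  4.903] [-0.871 -0.247  0.143] -0.01380606321617961 11.880463957150795 34.992631673812866
```

>>> send_rows([
  [0,0,0],
  [0,0,0],
  [0,0,0],
  [0,0,0],
  [0,0,0],
  [0,0,0],
  [0,0,0],
], grip=[-1,-1,-1,-1,-1,-1,-1], yaw=[-1,-2,-3,-4,-5,-6,-7])

```text
time_s: 7.78
ee_pos: [561.6, -79.6, 68.4]
ee_rot: [-180.0, 0.1, 159.4]
force: [0.4, -4.2, 5.2]
gripper_width: 11.7
gripper_force: 35.0
```

```bash
python3 s.py
```

```text
7.7833 [561.593 -79.589  68.39 ] [-179.952    0.096  159.355] [ 0.432 -4.173  5.16 ] [-0.873 -0.278  0.169] -0.013724627788178623 11.739403070312783 34.992679953575134
```

>>> send_rows([
  [0,0,0],
  [0,0,0],
  [0,0,0],
  [0,0,0],
  [0,0,0],
  [0,0,0],
  [0,0,0],
], grip=[-1,-1,-1,-1,-1,-1,-1], yaw=[-1,-2,-3,-4,-5,-6,-7])

```text
time_s: 8.37
ee_pos: [561.6, -79.7, 68.4]
ee_rot: [-180.0, 0.1, 152.4]
force: [-0.3, -3.8, 4.6]
gripper_width: 11.7
gripper_force: 35.0
```

```bash
python3 s.py
```

```text
8.3667 [561.57  -79.669  68.396] [-179.957    0.103  152.356] [-0.261 -3.819  4.626] [-0.939 -0.247  0.162] -0.013729115598835051 11.732890418229266 34.992713928222656
```

>>> send_rows([
  [0,0,0],
  [0,0,0],
  [0,0,0],
  [0,0,0],
  [0,0,0],
  [0,0,0],
  [0,0,0],
], grip=[-1,-1,-1,-1,-1,-1,-1], yaw=[-1,-2,-3,-4,-5,-6,-7])

```text
time_s: 8.95
ee_pos: [561.5, -79.7, 68.4]
ee_rot: [-180.0, 0.1, 145.4]
force: [0.0, -5.2, 4.6]
gripper_width: 11.9
gripper_force: 35.0
```

```bash
python3 s.py
```

```text
8.95 [561.544 -79.746  68.419] [-179.959    0.113  145.366] [ 0.024 -5.21   4.634] [-1.104 -0.216  0.109] -0.013771094963885844 11.8596314165797 34.99266743659973
```

>>> send_rows([
  [0,0,0],
  [0,0,0],
  [0,0,0],
  [0,0,0],
  [0,0,0],
  [0,0,0],
  [0,0,0],
], grip=[-1,-1,-1,-1,-1,-1,-1], yaw=[-1,-2,-3,-4,-5,-6,-7])

```text
time_s: 9.53
ee_pos: [561.5, -79.8, 68.4]
ee_rot: [-180.0, 0.1, 138.4]
force: [0.7, -4.5, 5.0]
gripper_width: 11.7
gripper_force: 35.0
```

```bash
python3 s.py
```

```text
9.5333 [561.515 -79.812  68.407] [-179.965    0.117  138.366] [ 0.659 -4.532  4.964] [-1.034 -0.164  0.198] 0.003332393243908882 11.664347483135595 34.99513506889343
```

>>> send_rows([
  [0,0,0],
  [0,0,0],
  [0,0,0],
  [0,0,0],
], grip=[-1,-1,-1,-1], yaw=[-1,-2,-3,-4])

```text
time_s: 9.87
ee_pos: [561.5, -79.8, 68.4]
ee_rot: [-180.0, 0.1, 134.4]
force: [0.1, -5.4, 5.0]
gripper_width: 12.0
gripper_force: 35.0
```

```bash
python3 s.py
```

```text
9.8667 [561.476 -79.836  68.42 ] [-179.964    0.122  134.389] [ 0.11  -5.446  4.994] [-1.084 -0.17   0.321] 0.10640742955729365 11.963769787425864 35.00835478305817
```

>>> send_rows([
  [0,0,0],
  [0,0,0],
  [0,0,0],
  [0,0,0],
  [0,0,0],
  [0,0,0],
  [0,0,0],
], grip=[-1,-1,-1,-1,-1,-1,-1], yaw=[-1,-2,-3,-4,-5,-6,-7])

```text
time_s: 10.45
ee_pos: [561.4, -79.9, 68.4]
ee_rot: [-180.0, 0.1, 127.4]
force: [-0.0, -4.7, 5.0]
gripper_width: 12.3
gripper_force: 35.0
```

```bash
python3 s.py
```

```text
10.45 [561.373 -79.896  68.38 ] [-179.959    0.13   127.434] [-0.046 -4.653  5.006] [-1.137 -0.159  0.456] 0.2814197726547718 12.293291937969679 35.03383219242096
```

>>> send_rows([
  [0,0,0],
  [0,0,0],
  [0,0,0],
  [0,0,0],
  [0,0,0],
  [0,0,0.01],
  [0,0,0.03],
  [0,0,0.06],
], grip=[-0.6,-0.4,-0.2,0,0,0,0,0], yaw=[0,0,0,0,0,0,0,0])

```text
time_s: 11.12
ee_pos: [559.3, -78.4, 126.9]
ee_rot: [-179.8, -0.3, 127.4]
force: [1.4, -1.3, -0.7]
gripper_width: 45.2
gripper_force: 0.0
```

>>> send_rows([
  [0,0,0.01],
  [-0.015,-0.003,0.01],
  [-0.035,-0.006,0.01],
  [-0.055,-0.009,0.01],
  [-0.067,-0.0115,0.01],
  [-0.067,-0.0115,0],
  [-0.067,-0.0115,-0.01],
  [-0.067,-0.0115,-0.01],
], grip=[-0.3,-0.6,-1,-1,-1,-1,-1,-1], yaw=[0,-6,-12,-18,-24,-28,-28,-28])

```text
time_s: 11.78
ee_pos: [492.9, -90.0, 116.4]
ee_rot: [-179.8, -0.1, 99.5]
force: [-0.9, 0.3, 0.4]
gripper_width: 0.3
gripper_force: 0.0
```

```bash
python3 s.py; python3 - <<'E'
from h import *
d=shot('wrist','w3.png'); print(w2px(d,(494.3,-90.5,56)),w2px(d,(561.3,-80,92)))
e=shot('side','b3.png'); u,v=map(int,w2px(e,(494,-90,70))); print(u,v)
c=e['frame'][max(v-60,0):v+60,max(u-80,0):u+80,::-1]
im=d['frame'][:,:,::-1].copy(); cv2.drawMarker(im,tuple(int(t) for t in w2px(d,(494.3,-90.5,56))),(0,0,255),0,6)
cv2.imwrite('pics/m3.png',np.hstack([cv2.resize(im,(400,300)),cv2.resize(c,(400,300),interpolation=cv2.INTER_CUBIC)]))
E
```

```text
11.7833 [492.882 -90.05  116.423] [-179.838   -0.072   99.51 ] [-0.939  0.259  0.401] [-0.03  -0.079 -0.032] 0.07156399777159095 0.34481616163507695 0.0
(np.float64(255.64622263328084), np.float64(205.11249606345598)) (np.float64(356.2789029691794), np.float64(224.52512515635627))
247 203
```

View pics/m3.png

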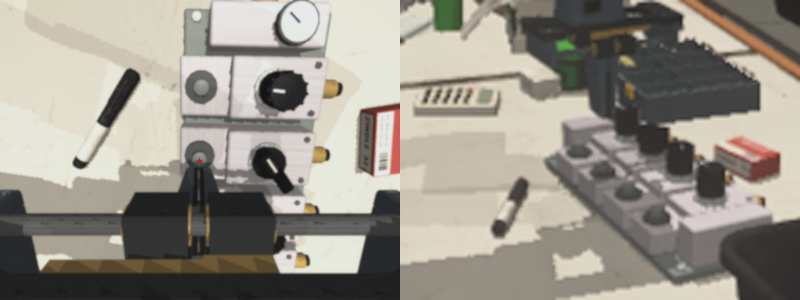

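>>> send_rows([
  [0,0,-0.015],
  [0,0,-0.03],
  [0,0,-0.045],
  [0,0,-0.055],
  [0,0,-0.058],
  [0,0,-0.058],
], grip=[-1,-1,-1,-1,-1,-1], yaw=[0,0,0,0,0,0])

```text
time_s: 12.38
ee_pos: [494.0, -90.2, 59.4]
ee_rot: [-179.9, -0.0, 99.4]
force: [-0.2, -0.6, -0.2]
gripper_width: 0.3
gripper_force: 0.0
```

>>> send_rows([
  [0,0,-0.001],
  [0,0,-0.002],
  [0,0,-0.003],
  [0,0,-0.004],
  [0,0,-0.005],
  [0,0,-0.005],
], grip=[-1,-1,-1,-1,-1,-1], yaw=[0,0,0,0,0,0])

```text
time_s: 12.88
ee_pos: [494.5, -90.4, 55.3]
ee_rot: [179.9, 0.0, 99.4]
force: [1.2, 0.5, 1.8]
gripper_width: 0.6
gripper_force: 0.9
```

```bash
python3 s.py
```

```text
12.8833 [494.47  -90.411  55.264] [179.941   0.019  99.41 ] [1.22  0.471 1.84 ] [-0.042 -0.116 -0.023] -0.00012630071068997495 0.6301300911443332 0.9413621225394309
```

>>> send_rows([
  [0,0,-0.001],
  [0,0,-0.002],
  [0,0,-0.003],
  [0,0,-0.004],
  [0,0,-0.004],
  [0,0,-0.004],
], grip=[-1,-1,-1,-1,-1,-1], yaw=[0,0,0,0,0,0])

```text
time_s: 13.38
ee_pos: [494.5, -90.4, 51.2]
ee_rot: [180.0, 0.0, 99.4]
force: [0.9, 0.0, 4.5]
gripper_width: 0.1
gripper_force: 2.1
```

>>> send_rows([
  [0,0,-0.0005],
  [0,0,-0.001],
  [0,0,-0.0015],
  [0,0,-0.0015],
], grip=[-1,-1,-1,-1], yaw=[0,0,0,0])

```text
time_s: 13.72
ee_pos: [494.5, -90.4, 50.2]
ee_rot: [179.9, 0.0, 99.4]
force: [-0.5, -0.2, 9.0]
gripper_width: 0.5
gripper_force: 4.4
```

```bash
python3 s.py
```

```text
13.7167 [494.488 -90.416  50.181] [179.942   0.02   99.409] [-0.523 -0.188  8.95 ] [-0.     0.003  0.011] 0.0007934994391689543 0.49767294781835875 4.446721541144143
```

>>> send_rows([
  [0,0,-0.0005],
  [0,0,-0.001],
  [0,0,-0.001],
  [0,0,-0.001],
], grip=[-1,-1,-1,-1], yaw=[0,0,0,0])

```text
time_s: 14.05
ee_pos: [494.5, -90.4, 50.0]
ee_rot: [179.9, 0.0, 99.4]
force: [-2.1, 0.4, 15.6]
gripper_width: 0.4
gripper_force: 7.9
```

```bash
python3 s.py
```

```text
14.05 [494.518 -90.414  50.036] [179.921   0.029  99.412] [-2.103  0.43  15.578] [0.121 0.35  0.02 ] 0.002437734219711274 0.39345109583243465 7.856805889151133
```

Bottomed out: the force rises to 15.6 N with z held at 50.0 mm. Now I lift straight up, clear and check.

>>> send_rows([
  [0,0,0.003],
  [0,0,0.007],
  [0,0,0.012],
  [0,0,0.03],
  [0,0,0.06],
  [0,0,0.09],
  [0,0,0.11],
  [0,0,0.13],
], grip=[-1,-1,-1,-1,-1,-1,-1,-1], yaw=[0,0,0,0,0,0,0,0])

```text
time_s: 14.72
ee_pos: [493.4, -90.2, 179.4]
ee_rot: [-179.9, -0.0, 99.4]
force: [-0.9, -0.0, -0.1]
gripper_width: 0.7
gripper_force: 0.0
```

>>> send_rows([
  [-0.01,0,0.01],
  [-0.02,0,0.02],
  [-0.03,0,0.03],
  [-0.04,0,0.04],
  [-0.05,0,0.05],
  [-0.05,0,0.05],
  [-0.05,0,0.05],
  [-0.05,0,0.05],
], grip=[-1,-1,-1,-1,-1,-1,-1,-1], yaw=[0,0,0,0,0,0,0,0])

```text
time_s: 15.38
ee_pos: [444.0, -90.3, 228.2]
ee_rot: [-180.0, -0.0, 99.4]
force: [-0.3, 0.2, 0.5]
gripper_width: 0.2
gripper_force: 0.0
```

```bash
python3 s.py; python3 -c "
from h import *
shot('wrist','w4.png')"
```

```text
15.3833 [444.012 -90.334 228.187] [-179.997   -0.007   99.403] [-0.34   0.171  0.517] [ 0.048 -0.095 -0.008] -0.0006604519512620755 0.22895458868478602 0.0
```

View pics/w4.png

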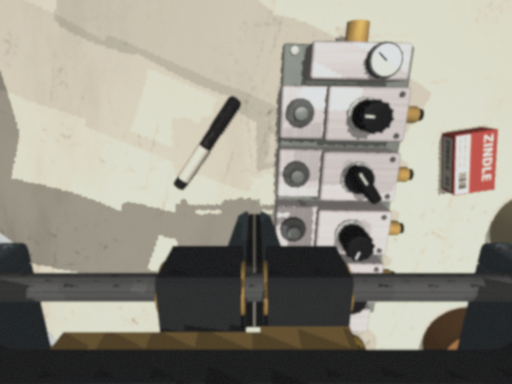

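The picture shows the bar knob turned and still shut at about (362,184). Its button is up at (297,174), and nothing else has moved.

```bash
python3 -c "
from h import *
print(env.job_done())"
```

```text
the job is handed in; nothing more can be done
None
```

The bar knob is shut: I turned it clockwise about 79°, to an estimated 0.2 rad past seat contact (0.12 is firm, over 0.36 crushes), and let go. The bleed button in front of it was pressed to its stop and came back up, nothing else moved in the pictures, and the job is handed in at about 15 s; no verdict was shown.

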